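# Park the index plunger and close the clamp on the disk

## Task

The sliding jaw of the drive clamp is locked open by a sprung index plunger. Pull the plunger's T-handle up, twist it about a quarter turn and let it down into its rest notch so that it stays retracted by itself; then slide the jaw by its knob until the disk is held snugly and squarely between both jaws. Leave the plunger parked and do not disturb the other things on the desk.

Things in the scene. Friction and masses are not known exactly. Their poses are not given: they have to be found in the camera images.
- clamp: Drive clamp fixed to the desk: aluminium bed 120 (x) x 310 (y) x 12 mm high, origin at the centre of its underside. Its y axis is the slide direction, from the plunger (axis at y = -115) to the fixed jaw (face at y = +125, top at z = 40). Sliding jaw 90 mm wide, 28 mm thick, top at z = 36, its face at y = +7 when open. It points away from the robot, to the left. All centred on x = 0.
- plunger_grip (a point): Centre of the plunger's T-handle: black bar 60 long, 12 thick, 16 mm high on an upright 10 mm stem; the bar's long side is this point's x axis, across the clamp at the start. It starts 84 mm above the desk. Below it are the collar (radius 17, top 25.5 mm below this point) and a bridge 88 x 44 mm, top at 40 mm above the desk.
- plunger_lift (a joint): How far the plunger is pulled up, m: 0 = down, its pin locks the jaw; stop at 0.022. A spring pulls it down with 4 N at 0, 8 N at 0.02. The cross key under the handle turns only when lifted above about 0.016, over the collar's rounded crowns; the rest notch holds it at about 0.0105, with the pin clear of the jaw.
- plunger_turn (a joint): Turn of the plunger's handle about the vertical, rad, positive counter-clockwise from above: 0 at the start (deep slot), free either way when lifted, stops at +-1.6. Let down anywhere from 1.0 to 1.6, or from -1.0 to -1.6, the key rests in the wide rest notch; at less it perches on a crown or slips back and is not parked.
- clamp_jaw (a joint): Travel of the sliding jaw toward the fixed jaw, m: 0 = open (locked by the plunger), about 0.050 = closed on the disk lying against the fixed jaw; stop at 0.060. Slides with about 2.5 N of friction and stays where it is left.
- jaw_knob (a point): Middle of the round black knob on the sliding jaw, 28 mm in diameter, from 53 to 75 mm above the desk (neck of 16 mm below it, jaw's top at 36 mm); this point is 63 mm above the desk. It moves with the jaw along the clamp's y axis.
- disk: Portable disk 108 x 68 x 14 mm, 0.15 kg, lying flat on the clamp's bed between the jaws with its 68 mm side along the slide; origin at the centre of its underside. It lies loose, some 8 to 26 mm short of the fixed jaw and a little askew; the jaw pushes it home.
- disk_seat (a point): Point on the clamp's bed where the disk's origin lies when the disk touches the fixed jaw (34 mm from that jaw's face).
- screwdriver: Screwdriver with red handle, 198 mm long, 21 mm high, loose on the desk along the clamp's right side as the robot sees it. Leave alone.
- marker: Red and white marker, 135 mm long, 16 mm high, loose on the desk along the clamp's left side. Leave alone.
- mug: Striped mug 86 mm wide, 90 mm high, standing beyond the keyboard to the right. Leave alone.
- stapler: Stapler 137 mm long, 47 mm high, on the desk right of the clamp. Leave alone.
- mouse: White mouse 107 mm long, 36 mm high, right of the keyboard. Leave alone.

How it is judged:
By the outcome, as a careful person would: the job done as asked, in the order asked, and still so for the second after the job is handed in, with the robot touching nothing.
It also fails if it takes over 48 s, if anything falls off the work surface, if the arm or the gripper's body presses on something with over 40 N, if the wrist force passes 120 N, or if a joint passes its speed limit or range.

## Robot

A 6-joint arm with a two-finger parallel gripper is mounted at the origin on a cart in front of the work surface, level with it; the furniture and walls round the work are solid. World frame = base frame: x ahead of the robot, y to its left, z up, the work surface at z = 0. Lengths are in m, angles in rad, forces in N, time in s.
With the tool pointing down it reaches from about 0.325 to 0.75 m from the base axis. Payload 7.6 kg.
Tool frame: the origin (TCP) lies at the very end of the fingers, on their centre line; the grasp point (between the pads) lies 19 mm behind it (grip_depth is the distance from the TCP to the grasp point, in m); z points along the fingers, y is the line along which they close (so a half turn about z gives the same grasp; the last joint's range is limited). The gripper opens to 85 mm and grips with 20 to 120 N. Pads are 22 mm wide; open, the fingers measure 114 mm over their backs; the gripper's body (76 mm by 85 mm) begins 54 mm behind the grasp point. The pads swing forward as they close: fully open they stand 13 mm farther back than shut.
Start: joints at [1.051, 0.052, 1.401, -0, 1.689, -0.07], TCP at [0.228, 0.473, 0.231] pointing down, gripper open.
Joint ranges: [-2.9, 2.9], [-0.91, 2.17], [0.12, 2.37], [-1.06, 4.2], [0.26, 2.73], [-2.93, 2.93]. Speed limits (rad/s): [2.57, 2.57, 3.01, 3.14, 3.14, 3.14].

## Interface

Orientations are given as a unit quaternion [x, y, z, w].
In Python, from station import * gives the robot as it stands.
- The arm moves only by the shell command python3 -m crank 'ROWS' [FORCE]. ROWS is JSON, a list that holds one entry, the list of rows, each a list of 7 numbers: the shift along the tool's x, y, z as a fraction of full scale, then the turn, a rotation vector about the tool's x, y, z as a fraction of full scale, then the closure, from 0 (fully open) to 1 (shut). In form: [[[x, y, z, rx, ry, rz, hand], ...]]. A call has 1 to 8 rows; each row is the pose to reach, as a shift and turn from the pose commanded when the call began, along the tool's axes at that moment; what a row does not reach only later rows make up. Full scale, the value 1, is 0.5 m for a shift and 90 degrees for a turn. A row lasts 1/12 s, in which the tool goes at most 41.7 mm and 7.16 degrees, less where a joint would pass 70% of its speed; a pose out of reach is approached as far as the arm can. A call with a number of a shift or a turn outside -1 to 1 is refused whole. A call with a gripper value outside its range is refused whole. The fingers move at their own pace and stop on an object; FORCE is the grip in N (left out, the last holds). Time passes only in rows, so rows that repeat a pose let the fingers close. It gives the time, the measured TCP pose, the force, the opening and the grip force at its end, in the units of the state.
- state(): the state, without advancing time (a new reading comes with each control period).
- camera(name): name is "side" or "top" or "wrist"; returns the picture (400x640x3 uint8, red, green, blue); there is no depth.
- camera_params(name): a dict with "fx", "fy", "cx", "cy" (pixels), "T" (4x4, takes a point from camera to world coordinates); the wrist camera has in their place "tool_from_camera" (4x4, takes a point from camera to tool coordinates, whose origin is the TCP and whose axes are the flange's). Camera axes: x right, y down, z forward; pixel columns grow to the right and rows downward; lengths in m; the calibration is good to about 2 mm. A picture is of the moment at which its call begins: read the wrist's pose just before it. camera_params takes no time and is no camera call.
- close_job(): hands the job in; it is judged then, once.
The state is a dict: "time": time; "joint_pos": joint angles; "dq": joint speeds; "joint_efforts": joint torques, N m; "position": TCP position; "tool_rot": TCP orientation; "force": force on the tool from outside, world axes, zero at the start; "wrist_torque": the same for the moment, N m; "finger_gap": finger opening in m; "grasp_force": force on a finger pad.
Only numpy, scipy, OpenCV 4.12 (cv2) and the standard library are available. Lean on these libraries where they do the work, as an engineer would, in place of code of your own. Each camera call takes 0.05 s, during which the arm holds its last target. There are 200 camera calls.

## Working session

There is one attempt and no reset: what is moved stays moved. The work goes in short steps, Python scripts to look and compute and a shell command to move; the robot and the scene stay as the last step left them, time stands still between calls to the robot, and variables do not carry over. Pictures are saved under pics/ and viewed, at most 10 in all, crops included, and the job is handed in when it is done.

```bash
mkdir -p pics
python3 - <<'E'
from station import *
import cv2,numpy as np
s=state();print({k:np.round(v,3).tolist() for k,v in s.items()})
for n in("top","side"):
    cv2.imwrite(f"pics/{n}0.png",camera(n)[:,:,::-1]);p=camera_params(n);print(n,p["fx"],p["cx"],p["cy"],np.round(p["T"],4).tolist())
print(camera_params("wrist"))
E
```

```text
{'time': 0.0, 'joint_pos': [1.051, 0.053, 1.402, -0.0, 1.689, -0.07], 'dq': [0.0, -0.001, 0.001, -0.001, 0.001, -0.0], 'joint_efforts': [0.001, -38.169, -36.018, -0.0, 0.007, 0.0], 'position': [0.228, 0.473, 0.23], 'tool_rot': [0.223, 0.975, -0.001, -0.0], 'force': [-0.355, -0.338, -0.063], 'wrist_torque': [-0.025, 0.002, 0.031], 'grasp_force': 0.0, 'finger_gap': 0.086}
top 366.5174170459931 316.0278619789977 197.90487634662458 [[-0.005, -0.9807, 0.1954, 0.3436], [-0.9999, 0.0024, -0.0135, 0.1177], [0.0128, -0.1955, -0.9806, 1.0214], [0.0, 0.0, 0.0, 1.0]]
side 510.6101870652337 319.6070715169999 199.61645137679136 [[-0.8726, -0.308, 0.3791, -0.1183], [-0.4881, 0.5796, -0.6526, 1.2152], [-0.0187, -0.7545, -0.6561, 1.1843], [0.0, 0.0, 0.0, 1.0]]
{'fx': 314.132785637694, 'fy': 314.132785637694, 'cx': 319.49136874166595, 'cy': 199.03060011055135, 'tool_from_camera': array([[-5.19518467e-04, -9.55628857e-01, -2.94572940e-01,
         7.59314873e-02],
       [ 9.99999769e-01, -6.25564417e-04,  2.65771397e-04,
         5.16641662e-04],
       [-4.38253166e-04, -2.94572734e-01,  9.55628962e-01,
        -1.42802107e-01],
       [ 0.00000000e+00,  0.00000000e+00,  0.00000000e+00,
         1.00000000e+00]])}
```

View pics/top0.png

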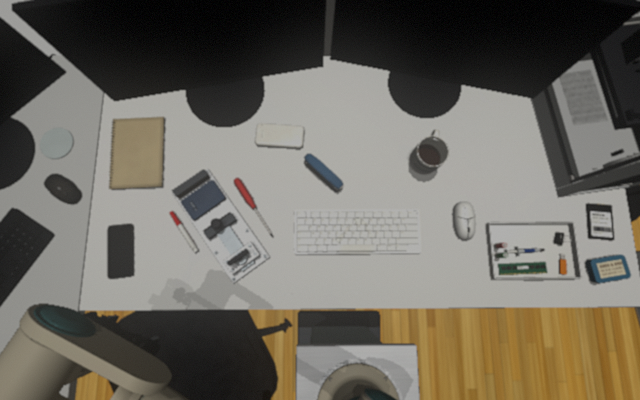

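View pics/side0.png

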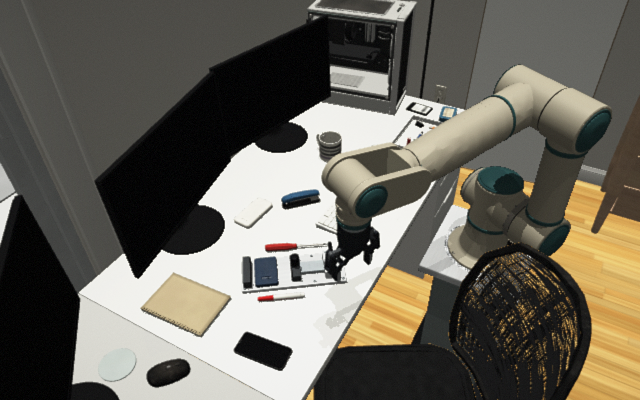

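Run:
```python
import cv2
i=cv2.imread("pics/top0.png")[160:295,150:300];cv2.imwrite("pics/c1.png",cv2.resize(i,None,fx=4.4,fy=4.4,interpolation=cv2.INTER_CUBIC))
```

```text
(no output)
```

View pics/c1.png

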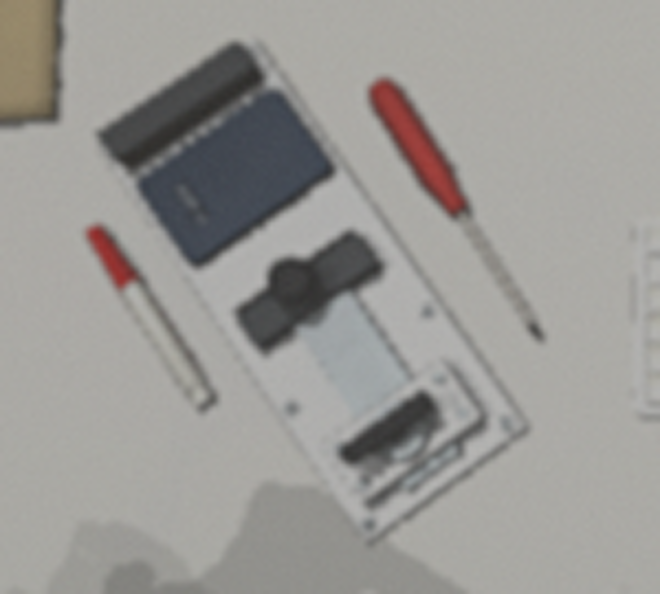

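```bash
cat > h.py <<'E'
from station import *
import numpy as np, cv2
from scipy.spatial.transform import Rotation as R
def ray(n,u,v,z,T=None):
    p=camera_params(n); T=p["T"] if T is None else T
    d=T[:3,:3]@[(u-p["cx"])/p["fx"],(v-p["cy"])/p["fy"],1]; o=T[:3,3]
    return o+d*(z-o[2])/d[2]
def wT(s):
    T=np.eye(4);T[:3,:3]=R.from_quat(s["tool_rot"]).as_matrix();T[:3,3]=s["position"]
    return T@camera_params("wrist")["tool_from_camera"]
def go(pos,yaw_y):  # row for tool down, tool y axis along world angle yaw_y
    s=state();r=R.from_quat(s["tool_rot"]);a=yaw_y
    y=np.array([np.cos(a),np.sin(a),0]);best=None
    for sg in(1,-1):
        z=np.array([0,0,-1.]);M=np.c_[np.cross(sg*y,z),sg*y,z]
        rv=(r.inv()*R.from_matrix(M)).as_rotvec()
        if best is None or np.linalg.norm(rv)<np.linalg.norm(best):best=rv
    return np.round(r.inv().apply(np.array(pos)-s["position"])/.5,4),np.round(best/(np.pi/2),4)
E
python3 - <<'E'
from h import *
f=lambda c,z:ray("top",150+c[0]/4.4,160+c[1]/4.4,z)
for n,c,z in [("br",(370,540),.012),("bl",(527,430),.012),("tl",(260,42),.012),("h1",(345,450),.092),("h2",(432,400),.092),("knob",(293,280),.075),("fj1",(105,133),.04),("fj2",(243,45),.04),
 ("d1",(142,185),.026),("d2",(275,92),.026),("d3",(332,170),.026),("d4",(200,265),.026)]:
    print(n,np.round(f(c,z),4))
s=state();M=R.from_quat(s["tool_rot"]).as_matrix();print(M.round(3))
cv2.imwrite("pics/w0.png",camera("wrist")[:,:,::-1])
E
```

```text
br [0.3137 0.3242 0.012 ]
bl [0.3794 0.2302 0.012 ]
tl [0.6276 0.4072 0.012 ]
h1 [0.3658 0.3239 0.092 ]
h2 [0.3937 0.2756 0.092 ]
knob [0.4649 0.3623 0.075 ]
fj1 [0.5614 0.4919 0.04  ]
fj2 [0.6178 0.4097 0.04  ]
d1 [0.5312 0.4718 0.026 ]
d2 [0.5909 0.392  0.026 ]
d3 [0.5405 0.3539 0.026 ]
d4 [0.4807 0.4328 0.026 ]
[[-0.901  0.435 -0.001]
 [ 0.435  0.901 -0.001]
 [ 0.    -0.001 -1.   ]]
```

View pics/w0.png

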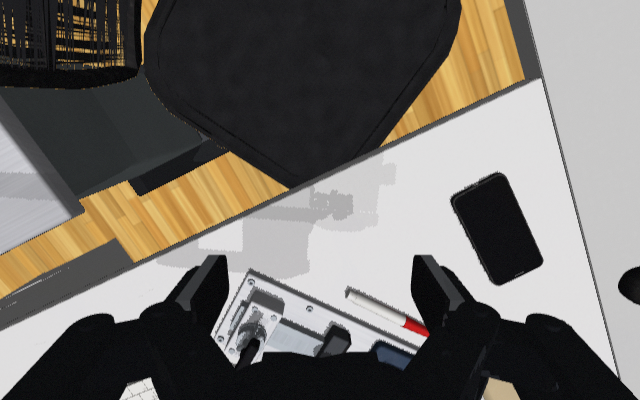

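Run:
```python
from h import *
print(go((.3795,.300,.17),np.radians(35.5)))
```

```text
(array([-0.4227, -0.1791,  0.1215]), array([-7.000e-04,  1.000e-04,  3.192e-01]))
```

```bash
python3 -m crank '[[[-0.423,-0.179,0.121,0,0,0.319,0],[-0.423,-0.179,0.121,0,0,0.319,0],[-0.423,-0.179,0.121,0,0,0.319,0],[-0.423,-0.179,0.121,0,0,0.319,0],[-0.423,-0.179,0.121,0,0,0.319,0],[-0.423,-0.179,0.121,0,0,0.319,0],[-0.423,-0.179,0.121,0,0,0.319,0],[-0.423,-0.179,0.121,0,0,0.319,0]]]'
python3 - <<'E'
from h import *
s=state();print(s["position"],s["tool_rot"],s["dq"].round(3) if hasattr(s["dq"],"round") else s["dq"])
cv2.imwrite("pics/w1.png",camera("wrist")[:,:,::-1])
E
```

```text
time: 0.82
position: [0.3802, 0.2991, 0.1701]
tool_rot: [0.459, 0.888, -0.001, -0.0]
force: [-1.0, 0.1, 0.1]
finger_gap: 0.0856
grasp_force: 0.0
[0.3802255  0.29906179 0.17009083] [ 4.59056363e-01  8.88406813e-01 -6.16186987e-04 -4.58531288e-04] [ 0.051 -0.008 -0.019  0.007  0.005  0.014]
```

View pics/w1.png

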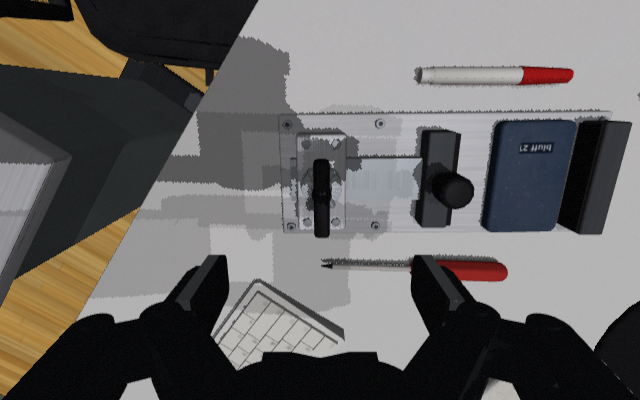

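Run:
```python
from h import *
s=state();T=wT(s);f=lambda u,v,z:ray("wrist",u,v,z,T)[:2].round(4)
print("h",f(322,160,.092),f(321,238,.092),"knob",f(458,190,.075))
a,b=f(282,113,.012),f(610,111,.012);print(np.degrees(np.arctan2(*(b-a)[::-1])))
a,b=f(288,234,.012),f(605,233,.012);print(np.degrees(np.arctan2(*(b-a)[::-1])))
c=(f(322,160,.092)+f(321,238,.092))/2;print(c)
print(go((*c,.066),np.radians(35.5)))
```

```text
h [0.36   0.3312] [0.3944 0.2817] knob [0.4629 0.3716]
35.766156683242535
35.616589187537016
[0.3772  0.30645]
(array([0.0134, 0.0032, 0.2093]), array([-0.0003, -0.0003, -0.0006]))
```

```bash
python3 - <<'E'
from h import *
s=state();T=wT(s);f=lambda u,v,z:ray("wrist",u,v,z,T)[:2]
n=np.array([np.cos(np.radians(125.6)),np.sin(np.radians(125.6))])
for p in [f(350,113,.012),f(350,234,.012),f(321.5,199,.092),f(457,190,.075),f(570,113,.012),f(570,233,.012)]: print((p@n).round(4))
E
python3 -m crank '[[[0.007,0.003,0.12,0,0,0,0],[0.007,0.003,0.12,0,0,0,0],[0.007,0.003,0.12,0,0,0,0],[0.007,0.003,0.12,0,0,0,0]]]'
python3 - <<'E'
from h import *
cv2.imwrite("pics/w2.png",camera("wrist")[100:,:,::-1])
E
```

```text
0.0894
-0.032
0.0308
0.0326
0.0888
-0.0315
time: 1.2
position: [0.3781, 0.3047, 0.1109]
tool_rot: [0.457, 0.89, -0.001, -0.0]
force: [0.5, 1.1, 1.1]
finger_gap: 0.0854
grasp_force: 0.0
```

View pics/w2.png

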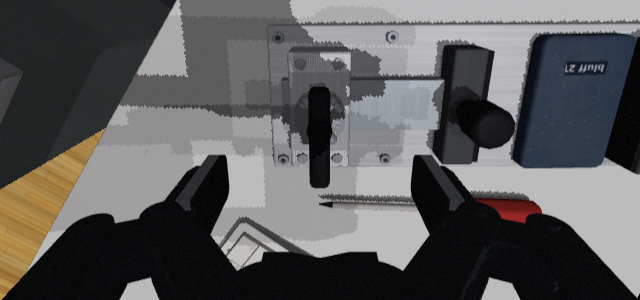

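Run:
```python
from h import *
s=state();T=wT(s);f=lambda u,v,z:ray("wrist",u,v,z,T)[:2]
n=np.array([np.cos(np.radians(125.6)),np.sin(np.radians(125.6))]);t=np.array([n[1],-n[0]])
for p in [f(319,187,.092),f(319,288,.092),f(350,123.5,.012),f(350,266.5,.012)]: print((p@n).round(4),(p@t).round(4))
print(s["position"][:2]@n, s["position"][:2]@t)
c=.0285*n+.486*t
```

```text
0.06 0.4857
-0.0021 0.4856
0.0882 0.5091
-0.0326 0.5125
0.02739259175875621 0.4857130877029214
```

```bash
python3 -m crank '[[[0.002,0,0.06,0,0,0,0],[0.002,0,0.09,0,0,0,0],[0.002,0,0.09,0,0,0,0],[0.002,0,0.09,0,0,0,0.6],[0.002,0,0.09,0,0,0,1],[0.002,0,0.09,0,0,0,1],[0.002,0,0.09,0,0,0,1],[0.002,0,0.09,0,0,0,1]]]' 60
```

```text
time: 1.92
position: [0.3789, 0.3051, 0.0668]
tool_rot: [0.458, 0.889, 0.001, 0.0]
force: [-0.1, -0.2, 1.5]
finger_gap: 0.0259
grasp_force: 0.0
```

```bash
python3 -m crank '[[[0,0,0,0,0,0,1],[0,0,0,0,0,0,1],[0,0,0,0,0,0,1],[0,0,0,0,0,0,1]]]'
```

```text
time: 2.25
position: [0.3782, 0.3046, 0.0666]
tool_rot: [0.458, 0.889, -0.0, -0.0]
force: [-4.5, -3.3, 5.2]
finger_gap: 0.0118
grasp_force: 58.5
```

```bash
python3 -m crank '[[[0,0,-0.01,0,0,0,1],[0,0,-0.02,0,0,0,1],[0,0,-0.03,0,0,0,1],[0,0,-0.039,0,0,0,1],[0,0,-0.039,0,0,0,1],[0,0,-0.039,0,0,0,1]]]'
```

```text
time: 2.75
position: [0.3779, 0.3044, 0.0848]
tool_rot: [0.458, 0.889, -0.001, -0.0]
force: [-0.1, 0.9, -9.2]
finger_gap: 0.0119
grasp_force: 60.7
```

```bash
python3 -m crank '[[[0,0,-0.002,0,0,0,1],[0,0,-0.002,0,0,-0.07,1],[0,0,-0.002,0,0,-0.14,1],[0,0,-0.002,0,0,-0.21,1],[0,0,-0.002,0,0,-0.28,1],[0,0,-0.002,0,0,-0.35,1],[0,0,-0.002,0,0,-0.42,1],[0,0,-0.002,0,0,-0.42,1]]]'
```

```text
time: 3.42
position: [0.3778, 0.3042, 0.0856]
tool_rot: [0.143, 0.99, -0.001, -0.001]
force: [-0.7, -1.6, -9.6]
finger_gap: 0.012
grasp_force: 60.6
```

Turning freely, forces small.

```bash
python3 -m crank '[[[0,0,0,0,0,-0.07,1],[0,0,0,0,0,-0.14,1],[0,0,0,0,0,-0.21,1],[0,0,0,0,0,-0.28,1],[0,0,0,0,0,-0.35,1],[0,0,0,0,0,-0.42,1],[0,0,0,0,0,-0.44,1],[0,0,0,0,0,-0.44,1]]]'; python3 -c "
from station import *
import math
s=state();print(s['wrist_torque'],s['joint_pos'],2*math.degrees(math.atan2(s['tool_rot'][1],s['tool_rot'][0]))-125.6)"
```

```text
time: 4.08
position: [0.3779, 0.304, 0.0857]
tool_rot: [-0.198, 0.98, -0.001, -0.001]
force: [-1.5, -2.8, -9.7]
finger_gap: 0.0117
grasp_force: 60.6
[-0.72316626  0.1947295   0.06926547] [ 6.01768345e-01  4.25651254e-02  1.70735175e+00 -7.18444911e-04
  1.39405306e+00 -1.36661643e+00] 77.18742606727267
```

```bash
python3 -m crank '[[[0,0,0.006,0,0,0,1],[0,0,0.01,0,0,0,1],[0,0,0.014,0,0,0,1],[0,0,0.017,0,0,0,1],[0,0,0.017,0,0,0,1],[0,0,0.017,0,0,0,1]]]'
```

```text
time: 4.58
position: [0.378, 0.3042, 0.0775]
tool_rot: [-0.197, 0.98, -0.001, -0.001]
force: [-2.3, -5.7, -7.3]
finger_gap: 0.0115
grasp_force: 60.9
```

```bash
python3 -m crank '[[[0,0,0.002,0,0,0,1],[0,0,0.002,0,0,0,1],[0,0,0.002,0,0,0,1]]]'; python3 -m crank '[[[0,0,0,0,0,0,0.8],[0,0,0,0,0,0,0.5],[0,0,0,0,0,0,0.2],[0,0,0,0,0,0,0],[0,0,0,0,0,0,0],[0,0,0,0,0,0,0],[0,0,0,0,0,0,0],[0,0,0,0,0,0,0]]]'
```

```text
time: 4.83
position: [0.3781, 0.3043, 0.0772]
tool_rot: [-0.197, 0.98, -0.001, -0.001]
force: [-5.5, -7.0, -2.2]
finger_gap: 0.0119
grasp_force: 61.3
time: 5.5
position: [0.3785, 0.3049, 0.0769]
tool_rot: [-0.199, 0.98, 0.0, 0.0]
force: [-0.1, 0.3, -0.2]
finger_gap: 0.0854
grasp_force: 0.0
```

```bash
python3 -m crank '[[[0,0,-0.06,0,0,0,0],[0,0,-0.14,0,0,0,0],[0,0,-0.2,0,0,0,0],[0,0,-0.2,0,0,0,0],[0,0,-0.2,0,0,0,0]]]'
python3 - <<'E'
from h import *
a=np.radians(35.6);t=np.array([np.cos(a),np.sin(a)]);n=np.array([-t[1],t[0]])
p=.0282*n+.5937*t;print(p,go((*p,.15),a))
E
```

```text
time: 5.92
position: [0.3792, 0.3054, 0.1789]
tool_rot: [-0.199, 0.98, 0.001, 0.002]
force: [-0.3, 0.4, -0.7]
finger_gap: 0.0853
grasp_force: 0.0
[0.46632205 0.36853585] (array([-0.2093,  0.0484,  0.0588]), array([0.0025, 0.002 , 0.8591]))
```

```bash
python3 -m crank '[[[-0.209,0.048,0.03,0,0,0.859,0],[-0.209,0.048,0.03,0,0,0.859,0],[-0.209,0.048,0.03,0,0,0.859,0],[-0.209,0.048,0.03,0,0,0.859,0],[-0.209,0.048,0.03,0,0,0.859,0],[-0.209,0.048,0.03,0,0,0.859,0],[-0.209,0.048,0.03,0,0,0.859,0],[-0.209,0.048,0.03,0,0,0.859,0]]]'
python3 - <<'E'
from h import *
a=np.radians(35.6);t=np.array([np.cos(a),np.sin(a)]);n=np.array([-t[1],t[0]])
p=.0282*n+.5937*t;print(go((*p,.15),a))
E
```

```text
time: 6.58
position: [0.4647, 0.3672, 0.1595]
tool_rot: [0.299, 0.954, -0.001, -0.001]
force: [-0.1, -0.3, -0.3]
finger_gap: 0.0852
grasp_force: 0.0
(array([-0.0012,  0.0041,  0.0191]), array([-0.0021, -0.0005,  0.2185]))
```

```bash
python3 -m crank '[[[-0.001,0.004,0.019,0,0,0.219,0],[-0.001,0.004,0.019,0,0,0.219,0],[-0.001,0.004,0.019,0,0,0.219,0],[-0.001,0.004,0.019,0,0,0.219,0],[-0.001,0.004,0.019,0,0,0.219,0]]]'
python3 - <<'E'
from h import *
print(state()["position"])
cv2.imwrite("pics/w3.png",camera("wrist")[:,:,::-1])
E
```

```text
time: 7.0
position: [0.4664, 0.3687, 0.1509]
tool_rot: [0.453, 0.891, -0.001, -0.001]
force: [-0.1, 0.8, 1.2]
finger_gap: 0.0857
grasp_force: 0.0
[0.46640815 0.36866626 0.15085053]
```

View pics/w3.png

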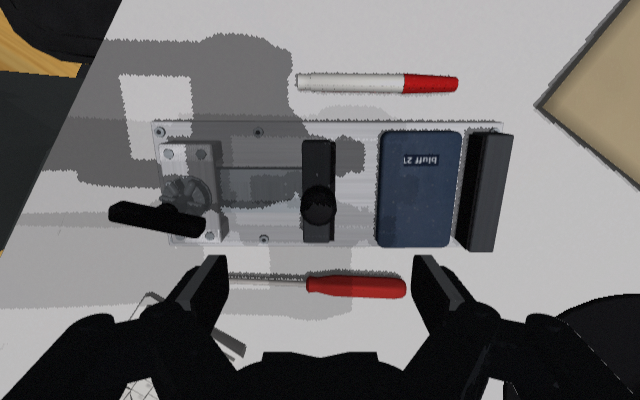

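```bash
python3 -m crank '[[[0,0,0.07,0,0,0,0],[0,0,0.14,0,0,0,0],[0,0,0.19,0,0,0,0],[0,0,0.21,0,0,0,0],[0,0,0.21,0,0,0,0.4],[0,0,0.21,0,0,0,0.8],[0,0,0.21,0,0,0,1],[0,0,0.21,0,0,0,1]]]' 40;  python3 -m crank '[[[0,0,0,0,0,0,1],[0,0,0,0,0,0,1],[0,0,0,0,0,0,1],[0,0,0,0,0,0,1]]]'
```

```text
time: 7.72
position: [0.468, 0.3698, 0.0498]
tool_rot: [0.454, 0.891, 0.002, 0.001]
force: [0.0, 0.1, 0.3]
finger_gap: 0.0387
grasp_force: 0.0
time: 8.05
position: [0.4677, 0.3695, 0.0495]
tool_rot: [0.455, 0.891, 0.001, 0.001]
force: [-0.7, -0.7, 6.0]
finger_gap: 0.0263
grasp_force: 39.4
```

```bash
python3 -m crank '[[[0,0.01,0,0,0,0,1],[0,0.02,0,0,0,0,1],[0,0.03,0,0,0,0,1],[0,0.04,0,0,0,0,1],[0,0.05,0,0,0,0,1],[0,0.06,0,0,0,0,1],[0,0.07,0,0,0,0,1],[0,0.07,0,0,0,0,1]]]'; python3 -c "
from h import *
a=np.radians(35.6);t=np.array([np.cos(a),np.sin(a)]);n=np.array([-t[1],t[0]]);s=state();p=np.array(s['position'][:2]);f=np.array(s['force'][:2]);print(p@t,p@n,f@t,f@n)"
```

```text
time: 8.72
position: [0.4966, 0.3905, 0.0496]
tool_rot: [0.455, 0.891, 0.002, 0.001]
force: [0.9, 1.2, 4.6]
finger_gap: 0.0261
grasp_force: 39.4
0.6311026710027328 0.02844223405216017 1.4771170369176763 0.4363520191187169
```

```bash
python3 -m crank '[[[0,0.006,0,0,0,0,1],[0,0.012,0,0,0,0,1],[0,0.017,0,0,0,0,1],[0,0.022,0,0,0,0,1],[0,0.026,0,0,0,0,1],[0,0.026,0,0,0,0,1],[0,0.026,0,0,0,0,1]]]'; python3 -c "
from h import *
a=np.radians(35.6);t=np.array([np.cos(a),np.sin(a)]);n=np.array([-t[1],t[0]]);s=state();p=np.array(s['position'][:2]);f=np.array(s['force'][:2]);print(p@t-.5954,p@n,f@t,f@n)"
```

```text
time: 9.3
position: [0.5059, 0.3973, 0.0496]
tool_rot: [0.455, 0.891, 0.0, 0.0]
force: [-5.5, -3.1, 8.3]
finger_gap: 0.026
grasp_force: 39.9
0.04719861742519371 0.0285096685088528 -6.247378999004916 0.6595009150915725
```

```bash
python3 -m crank '[[[0,0.002,0,0,0,0,1],[0,0.004,0,0,0,0,1],[0,0.004,0,0,0,0,1],[0,0.004,0,0,0,0,1]]]';cat > m.py <<'E'
from h import *
a=np.radians(35.6);t=np.array([np.cos(a),np.sin(a)]);n=np.array([-t[1],t[0]]);s=state();p=np.array(s['position'][:2]);f=np.array(s['force'][:2]);print(p@t-.5954,p@n,f@t,f@n)
E
python3 m.py
```

```text
time: 9.63
position: [0.506, 0.3973, 0.0495]
tool_rot: [0.455, 0.891, -0.002, -0.001]
force: [-14.5, -10.6, 15.2]
finger_gap: 0.0261
grasp_force: 40.8
0.0472988318058406 0.028499756134934655 -17.979559311897155 -0.1642513778462127
```

```bash
python3 -m crank '[[[0,0.002,0,0,0,0,1],[0,0.003,0,0,0,0,1],[0,0.003,0,0,0,0,1]]]'; python3 m.py
python3 - <<'E'
from h import *
cv2.imwrite("pics/w4.png",cv2.resize(camera("wrist")[60:260,240:,::-1],None,fx=2,fy=2,interpolation=cv2.INTER_CUBIC))
E
```

```text
time: 9.88
position: [0.506, 0.3973, 0.0495]
tool_rot: [0.455, 0.891, -0.004, -0.002]
force: [-21.5, -16.7, 18.6]
finger_gap: 0.0263
grasp_force: 41.7
0.047338443276162545 0.028504411550363873 -27.1914675088209 -1.0641397332478597
```

View pics/w4.png

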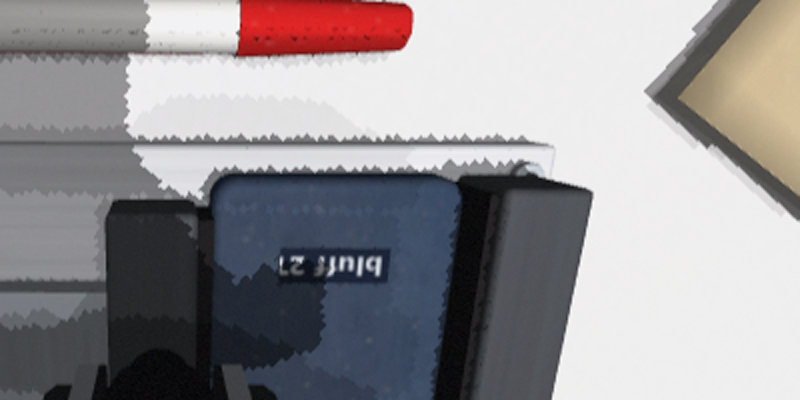

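Run:
```python
from h import *
a=np.radians(35.6);t=np.array([np.cos(a),np.sin(a)]);n=np.array([-t[1],t[0]])
s=state();T=wT(s);g=lambda x,y,z:(lambda p:(round(p@t,4),round(p@n,4)))(ray("wrist",240+x/2,60+y/2,z,T)[:2])
print("disk R",g(459,190,.026),g(436,395,.026)," L",g(213,195,.026),g(211,390,.026))
print("fixed jaw near top edge",g(500,190,.04),g(472,395,.04),"far",g(592,193,.04),g(556,395,.04),"bed end",g(553,147,.012))
print("sl jaw face top",g(197,205,.036),g(195,350,.036))
print("disk top edge",g(235,175,.026),g(440,175,.026))
im=camera("wrist")
for r in (150,170,200,230,245): print(r,im[r,452:500,2].tolist())
```

```text
disk R (np.float64(0.7218), np.float64(0.0784)) (np.float64(0.7238), np.float64(0.0182))  L (np.float64(0.6568), np.float64(0.0766)) (np.float64(0.658), np.float64(0.0192))
fixed jaw near top edge (np.float64(0.7251), np.float64(0.0807)) (np.float64(0.7267), np.float64(0.0256)) far (np.float64(0.7474), np.float64(0.0801)) (np.float64(0.749), np.float64(0.0258)) bed end (np.float64(0.7529), np.float64(0.0884))
sl jaw face top (np.float64(0.6521), np.float64(0.0757)) (np.float64(0.6525), np.float64(0.0362))
disk top edge (np.float64(0.6624), np.float64(0.0819)) (np.float64(0.7162), np.float64(0.0823))
150 [76, 76, 76, 76, 77, 78, 77, 76, 76, 72, 70, 71, 68, 76, 93, 105, 89, 38, 24, 27, 28, 28, 29, 25, 30, 29, 27, 29, 29, 31, 32, 28, 28, 30, 29, 30, 31, 30, 31, 29, 30, 31, 28, 29, 29, 30, 31, 32]
170 [102, 103, 101, 101, 101, 103, 102, 101, 100, 102, 100, 103, 101, 98, 101, 57, 56, 51, 16, 14, 14, 12, 13, 11, 12, 9, 13, 15, 8, 10, 12, 14, 35, 38, 37, 27, 28, 37, 50, 64, 75, 83, 90, 96, 95, 95, 93, 94]
200 [98, 99, 100, 101, 101, 99, 102, 101, 103, 99, 99, 55, 55, 35, 11, 9, 8, 10, 12, 11, 11, 13, 6, 9, 10, 14, 12, 36, 36, 36, 26, 29, 33, 48, 63, 71, 79, 88, 93, 93, 92, 92, 91, 91, 91, 91, 90, 90]
230 [99, 99, 99, 98, 99, 100, 97, 94, 79, 23, 14, 12, 11, 7, 10, 16, 10, 13, 10, 15, 7, 15, 30, 35, 35, 27, 28, 31, 46, 62, 70, 78, 87, 91, 90, 92, 89, 90, 89, 88, 89, 89, 88, 87, 91, 89, 90, 89]
245 [97, 99, 99, 99, 62, 55, 52, 16, 9, 13, 15, 13, 10, 11, 7, 13, 13, 15, 12, 11, 37, 37, 37, 29, 28, 37, 53, 67, 75, 83, 91, 91, 91, 88, 88, 87, 90, 89, 89, 84, 87, 86, 88, 89, 89, 88, 88, 87]
```

```bash
python3 -m crank '[[[0,-0.003,0,0,0,0,1],[0,-0.003,0,0,0,0,1],[0,-0.003,0,0,0,0,0.7],[0,-0.003,0,0,0,0,0.4],[0,-0.003,0,0,0,0,0],[0,-0.003,0,0,0,0,0],[0,-0.003,0,0,0,0,0],[0,-0.003,0,0,0,0,0]]]'; python3 m.py;  python3 -m crank '[[[0,0,-0.06,0,0,0,0],[0,0,-0.13,0,0,0,0],[0,0,-0.2,0,0,0,0],[0,0,-0.22,0,0,0,0],[0,0,-0.22,0,0,0,0],[0,0,-0.22,0,0,0,0]]]'
python3 - <<'E'
from h import *
cv2.imwrite("pics/w5.png",camera("wrist")[:,:,::-1])
E
```

```text
time: 10.65
position: [0.5075, 0.3984, 0.0474]
tool_rot: [0.455, 0.891, 0.0, 0.0]
force: [-0.3, 0.6, 0.4]
finger_gap: 0.0843
grasp_force: 0.0
0.04916038836680303 0.028496855806545655 0.10683061952537541 0.709363774345804
time: 11.15
position: [0.5074, 0.3984, 0.1572]
tool_rot: [0.455, 0.891, 0.0, 0.0]
force: [-0.8, -0.0, -0.7]
finger_gap: 0.0851
grasp_force: 0.0
```

View pics/w5.png

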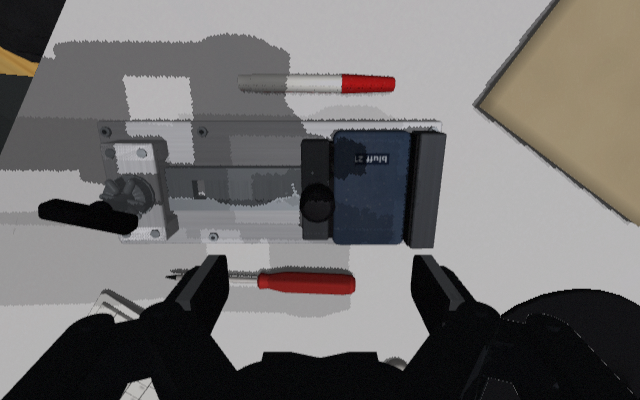

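The wrist picture shows the disk seated squarely between both jaws (columns 333 to 410). The plunger handle is parked at about 77° (from 40,208 to 137,225), and the marker and screwdriver are undisturbed.

```bash
python3 -c "
from station import *
print(close_job())"
```

```text
the job is handed in; nothing more can be done
None
```

The job is handed in after about 11 s of robot time: the plunger is parked in its rest notch at about 77°, and the jaw is closed about 50 mm with the disk snug and square between both jaws. The marker and screwdriver were in place in the last picture, and the arm never went near the mug, stapler or mouse.

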